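Bring the bench press out of standby

TASK

Bring the bench press out of standby: gently press the yellow button fully home, then the blue one, then the green one; each stays down by itself. Never press the red stop button, do not pick up, tip or push aside the button boxes, and leave everything else on the bench where it stands.

Things in the scene. Friction and masses are not known exactly. Their poses are not given: they have to be found in the camera images.
- yellow_box: Loose grey push-button box, 64 x 64 mm and 44 mm high, about 0.5 kg, standing on the bench, with the yellow button in the middle of its top. Origin: centre of its underside; z up, x and y along its sides.
- yellow_top (a point): Centre of the top face of the yellow round flat-topped button, 32 mm across, standing 18 mm above the box at rest. Its top is a soft rubber cap, 5 mm thick, that gives about 0.25 mm per N pushed (4 mm at most) and springs back. The point moves down with button and cap: 62 mm above the bench at rest, 54 mm once pressed fully home and let go, about 52.5 mm while 6 N still press on it.
- yellow_button (a joint): How far the yellow button is pressed, in m: 0 = out, 0.008 = fully home at its stop. The cap's give is not counted. No return spring: a steady push of about 3.5 to 4 N moves it, and it latches (stays where it is left). Pushes of 20 N or more damage the button or its box.
- blue_box: Loose grey push-button box, 64 x 64 mm and 44 mm high, about 0.5 kg, standing on the bench, with the blue button in the middle of its top. Origin: centre of its underside; z up, x and y along its sides.
- blue_top (a point): Centre of the top face of the blue round flat-topped button, 32 mm across, standing 18 mm above the box at rest. Its top is a soft rubber cap, 5 mm thick, that gives about 0.25 mm per N pushed (4 mm at most) and springs back. The point moves down with button and cap: 62 mm above the bench at rest, 54 mm once pressed fully home and let go, about 52.5 mm while 6 N still press on it.
- blue_button (a joint): How far the blue button is pressed, in m: 0 = out, 0.008 = fully home at its stop. The cap's give is not counted. No return spring: a steady push of about 3.5 to 4 N moves it, and it latches (stays where it is left). Pushes of 20 N or more damage the button or its box.
- green_box: Loose grey push-button box, 64 x 64 mm and 44 mm high, about 0.5 kg, standing on the bench, with the green button in the middle of its top. Origin: centre of its underside; z up, x and y along its sides.
- green_top (a point): Centre of the top face of the green round flat-topped button, 32 mm across, standing 18 mm above the box at rest. Its top is a soft rubber cap, 5 mm thick, that gives about 0.25 mm per N pushed (4 mm at most) and springs back. The point moves down with button and cap: 62 mm above the bench at rest, 54 mm once pressed fully home and let go, about 52.5 mm while 6 N still press on it.
- green_button (a joint): How far the green button is pressed, in m: 0 = out, 0.008 = fully home at its stop. The cap's give is not counted. No return spring: a steady push of about 3.5 to 4 N moves it, and it latches (stays where it is left). Pushes of 20 N or more damage the button or its box.
- red_box: Loose grey push-button box, 64 x 64 mm and 44 mm high, about 0.5 kg, standing on the bench, with the red button in the middle of its top. Origin: centre of its underside; z up, x and y along its sides.
- red_top (a point): Centre of the top face of the red mushroom STOP button, head 40 mm across and 5 mm thick, its top 18 mm above the box. Its top is a soft rubber cap, 5 mm thick, that gives about 0.25 mm per N pushed (4 mm at most) and springs back. The point moves down with button and cap: 62 mm above the bench at rest, 54 mm once pressed fully home and let go, about 52.5 mm while 6 N still press on it.
- red_button (a joint): How far the red button is pressed, in m: 0 = out, 0.008 = fully home at its stop. The cap's give is not counted. No return spring: a steady push of about 3.5 to 4 N moves it, and it latches (stays where it is left). Pushes of 20 N or more damage the button or its box.
- module: Loose black module with a green circuit board on top, 75 x 55 x 20 mm (small components on the board reach 24 mm). Origin: centre of its underside.
- standoff: Loose upright brass standoff, 18 mm across, 32 mm high. Origin: centre of its underside.
- vial: Loose upright amber vial with black cap, 22 mm across, 45 mm high. Origin: centre of its underside.
- jar: Loose upright white jar with white lid, 56 mm across, 70 mm high. Origin: centre of its underside.
- reel: Loose blue ring-shaped reel lying flat, 110 mm across, hole 70 mm, 22 mm high. Origin: centre of its underside.
- driver: Loose screwdriver with orange handle, 160 mm long, lying on the bench along its x axis. Origin: about the middle of its length, at its underside.
- bin: Loose open orange bin, 90 x 120 x 45 mm. Origin: centre of its underside.
Not all that is in view belongs to the job. Leave any pink look-alike of the green_box alone.

How it is judged:
By the outcome, as a careful person would: the job done as asked, in the order asked, and still so for the second after the job is handed in, with the robot touching nothing.
It also fails if it takes over 48 s, if anything falls off the work surface, if the arm or the gripper's body presses on something with over 40 N, if the wrist force passes 120 N, or if a joint passes its speed limit or range.

ROBOT

A 6-joint arm with a two-finger parallel gripper is mounted at the origin on the work surface. World frame = base frame: x ahead of the robot, y to its left, z up, the work surface at z = 0. Lengths are in m, angles in rad, forces in N, time in s.
With the tool pointing down it reaches from about 0.35 to 0.875 m from the base axis. Payload 4.2 kg.
Tool frame: the origin (TCP) lies at the very end of the fingers, on their centre line; the grasp point (between the pads) lies 19 mm behind it; z points along the fingers, y is the line along which they close (so a half turn about z gives the same grasp; the last joint's range is limited). The gripper opens to 85 mm and grips with 20 to 120 N. Pads are 22 mm wide; open, the fingers measure 114 mm over their backs; the gripper's body (76 mm by 85 mm) begins 54 mm behind the grasp point. The pads swing forward as they close: fully open they stand 13 mm farther back than shut.
Start: joints at [1.484, 0.385, 0.008, 0, -1.194, -0.259], TCP at [0.212, 0.588, 0.231] pointing down, gripper open.
Joint ranges: [-3.14, 3.14], [-1.21, 2.06], [-1.07, 1.41], [-3.16, 2.05], [-2.99, -0.16], [-3.1, 3.1]. Speed limits (rad/s): [2.79, 2.79, 3.14, 3.14, 3.14, 3.14].

INTERFACE

Orientations are given as a rotation vector (axis times angle).
In Python, from station import get_state, capture, finish_job gives the robot as it stands.
- The arm moves only by the shell command python3 -m jog 'ROWS' [FORCE]. ROWS is JSON, a list of rows, each a list of 3 entries, a list of its own where there are three numbers: the finger opening in m, from 0 to 0.0854, then the shift along the tool's x, y, z in m, then the turn about the tool's z in degrees. A call has 1 to 10 rows; each row shifts and turns the commanded pose from where the row before left it, along the tool's axes as they then stand; what a row does not reach is not made up. A row lasts 1/8 s, in which the tool goes at most 62.5 mm and 10.7 degrees, less where a joint would pass 70% of its speed; a pose out of reach is approached as far as the arm can. A call with a gripper value outside its range is refused whole. The fingers move at their own pace and stop on an object; FORCE is the grip in N (left out, the last holds). Time passes only in rows, so rows that do not move let the fingers close. It gives the time, the measured TCP pose, the force, the opening and the grip force at its end, in the units of the state.
- get_state(): the state, without advancing time (a new reading comes with each control period).
- capture(name): name is "side" or "top"; returns a dict with "pixels" (480x640x3 uint8, blue, green, red), "range_z" (480x640 float32, m along the optical axis (not along the pixel's ray), 0 where there is no reading), "intrinsics" (3x3 intrinsics, pixels), "dist" ([k1, k2, p1, p2, k3] as OpenCV has them; the pictures are not rectified), "world_to_cam" (4x4, takes a point from world to camera coordinates). Camera axes: x right, y up, looking along -z (the intrinsics and any distortion apply to the point x, -y, -z); pixel columns grow to the right and rows downward; lengths in m; the calibration is good to about 2 mm. A picture is of the moment at which its call begins.
- finish_job(): hands the job in; it is judged then, once.
The state is a dict: "time_s": time; "q": joint angles; "dq": joint speeds; "tau": joint torques, N m; "tool_pos": TCP position; "orientation": TCP orientation; "wrist_force": force on the tool from outside, world axes, zero at the start; "torque": the same for the moment, N m; "grip_width": finger opening in m; "gripper_force": force on a finger pad.
Only numpy, scipy, OpenCV 4.12 (cv2) and the standard library are available. Lean on these libraries where they do the work, as an engineer would, in place of code of your own. Each camera call takes 0.05 s, during which the arm holds its last target. There are 200 camera calls.

## Working session

There is one attempt and no reset: what is moved stays moved. The work goes in short steps, Python scripts to look and compute and a shell command to move; the robot and the scene stay as the last step left them, time stands still between calls to the robot, and variables do not carry over. Pictures are saved under pics/ and viewed, at most 10 in all, crops included, and the job is handed in when it is done.

```bash
mkdir -p pics
cat > h.py <<'E'
import numpy as np, cv2
from station import get_state, capture
def ray(c,uv,z):
    p=cv2.undistortPoints(np.array([[uv]],float),np.array(c["intrinsics"]),np.array(c["dist"]))[0,0]
    T=np.array(c["world_to_cam"]);R=T[:3,:3];o=-R.T@T[:3,3]
    d=R.T@np.array([p[0],-p[1],-1]);return o+d*(z-o[2])/d[2]
E
python3 - <<'E'
from h import *
for n in("top","side"):
    c=capture(n);cv2.imwrite(f"pics/{n}0.png",c["pixels"]);np.savez(n,**c)
    print(n,np.round(np.array(c["world_to_cam"]),3).tolist())
s=get_state();print(s)
E
```

```text
top [[-0.027, -0.999, -0.021, 0.027], [0.995, -0.028, 0.1, -0.446], [-0.101, -0.018, 0.995, -1.24], [0.0, 0.0, 0.0, 1.0]]
side [[0.884, -0.468, 0.008, -0.397], [0.305, 0.589, 0.748, -0.179], [-0.355, -0.659, 0.663, -1.361], [0.0, 0.0, 0.0, 1.0]]
{'time_s': 0.1, 'q': array([ 1.48359415e+00,  3.85459448e-01,  6.76919697e-03, -4.70523758e-04,
       -1.19400651e+00, -2.58646976e-01]), 'dq': array([-0.00058025, -0.00317227,  0.00212577,  0.00153827,  0.00188083,
       -0.00153278]), 'tau': array([-3.75528344e-06, -3.93322349e+01,  1.88927221e+01,  4.19783235e+00,
       -2.61026958e-03,  5.95421952e-06]), 'tool_pos': array([0.21164166, 0.58751581, 0.23034053]), 'orientation': array([ 3.09278919e+00, -5.40491247e-01, -4.28620387e-04]), 'wrist_force': array([ 0.19477649, -0.42638258,  0.68434377]), 'torque': array([ 0.01375275,  0.02665877, -0.00237048]), 'gripper_force': 0.0, 'grip_width': 0.08546698355106759}
```

View pics/top0.png

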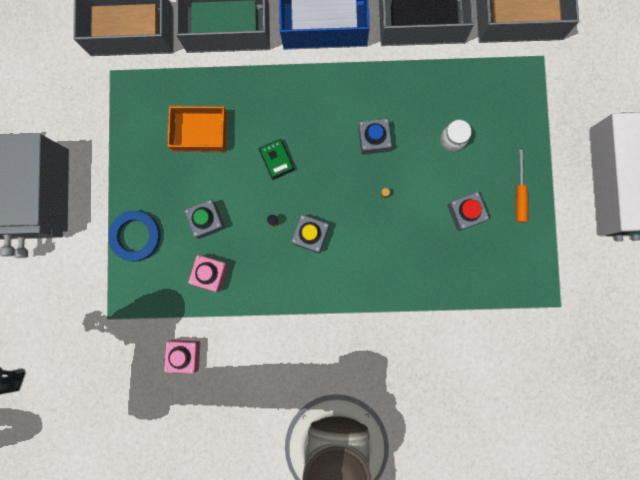

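View pics/side0.png

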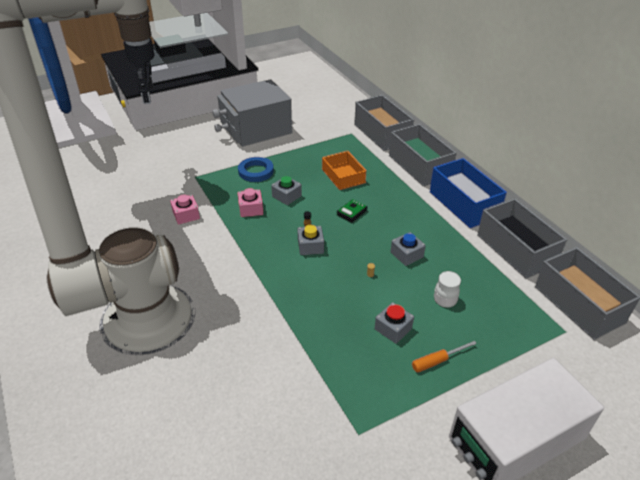

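The top view shows yellow at (310,232), blue at (376,133), green at (202,217) and red at (471,209), with the vial at (272,220) near yellow. The two pink look-alikes are at (206,271) and (180,357). The side view agrees: yellow (311,231), blue (409,240), green (287,182), red (395,313).

```bash
cat >> h.py <<'E'
SEEDS={"yellow":((310,232),(311,231)),"blue":((376,133),(409,240)),"green":((202,217),(287,182)),"red":((471,209),(395,313))}
H={"yellow":(22,35),"blue":(105,125),"green":(45,80),"red":(0,8)}
def find(c,uv,h,r=14):
    hsv=cv2.cvtColor(c["pixels"],cv2.COLOR_BGR2HSV)
    m=cv2.inRange(hsv,(h[0],170,70),(h[1],255,255)); k=np.zeros_like(m);cv2.circle(k,uv,r,255,-1);m&=k
    cs=cv2.findContours(m,cv2.RETR_EXTERNAL,cv2.CHAIN_APPROX_NONE)[0]
    b=max(cs,key=cv2.contourArea);M=cv2.moments(b);return (M["m10"]/M["m00"],M["m01"]/M["m00"]),cv2.contourArea(b),b
E
python3 - <<'E'
from h import *
from scipy.spatial.transform import Rotation as Ro
for n,i in(("top",0),("side",1)):
    c=dict(np.load(n+".npz"))
    for k,s in SEEDS.items():
        uv,a,b=find(c,s[i],H[k]);p=ray(c,uv,.062)
        w=np.array([ray(c,q[0],.062)[:2] for q in b]);
        T=c["world_to_cam"];z=c["range_z"][int(uv[1]),int(uv[0])]
        ph=cv2.undistortPoints(np.array([[uv]]),c["intrinsics"],c["dist"])[0,0]
        wp=T[:3,:3].T@(np.array([ph[0]*z,-ph[1]*z,-z])-T[:3,3])
        print(n,k,np.round(uv,1),a,"plane",np.round(p,4),"size",np.round(np.ptp(w,0),3),"range pt",np.round(wp,4))
s=get_state();print(Ro.from_rotvec(s["orientation"]).as_matrix().round(4))
E
```

```text
top yellow [309.5 231.8] 178.5 plane [0.4506 0.0446 0.062 ] size [0.032 0.031] range pt [0.4503 0.0445 0.064 ]
top blue [375.4 132. ] 171.5 plane [ 0.6588 -0.0999  0.062 ] size [0.035 0.032] range pt [ 0.658  -0.0997  0.0648]
top green [201.5 214.2] 55.5 plane [0.4942 0.2703 0.062 ] size [0.028 0.027] range pt [0.4944 0.2706 0.0606]
top red [471.2 208.9] 262.0 plane [ 0.4888 -0.293   0.062 ] size [0.038 0.038] range pt [ 0.4886 -0.2925  0.0639]
side yellow [310.2 231. ] 114.0 plane [0.4466 0.0351 0.062 ] size [0.035 0.052] range pt [0.4466 0.0351 0.062 ]
side blue [408.7 239.7] 103.5 plane [ 0.6533 -0.1102  0.062 ] size [0.038 0.043] range pt [ 0.6537 -0.1097  0.0614]
side green [286.7 183.2] 15.0 plane [0.4831 0.2515 0.062 ] size [0.027 0.034] range pt [0.4849 0.2553 0.0589]
side red [395.3 312. ] 173.0 plane [ 0.4876 -0.2983  0.062 ] size [0.04  0.041] range pt [ 0.4884 -0.2974  0.0607]
[[ 9.407e-01 -3.392e-01 -6.000e-04]
 [-3.392e-01 -9.407e-01 -1.900e-03]
 [ 1.000e-04  1.900e-03 -1.000e+00]]
```

```bash
python3 -m jog '[[0,[0.02,0.021,0.006],0],[0,[0.04,0.042,0.013],0],[0,[0.04,0.042,0.013],0],[0,[0.04,0.042,0.013],0],[0,[0.04,0.042,0.013],0],[0,[0.04,0.042,0.013],0],[0,[0.04,0.042,0.013],0],[0,[0.04,0.042,0.013],0],[0,[0.04,0.042,0.013],0],[0,[0.04,0.042,0.013],0]]' 30
python3 - <<'E'
from h import *
c=dict(np.load("top.npz"));T=c["world_to_cam"];z=c["range_z"]
v,u=np.mgrid[:480,:640];ph=cv2.undistortPoints(np.stack([u.ravel(),v.ravel()],1)[:,None].astype(float),c["intrinsics"],c["dist"])[:,0]
zz=z.ravel();P=(np.stack([ph[:,0]*zz,-ph[:,1]*zz,-zz],1)-T[:3,3])@T[:3,:3]
for k,g in dict(yellow=(.45,.0445),blue=(.659,-.1),green=(.49,.27),red=(.489,-.293)).items():
    d=np.hypot(*(P[:,:2]-g).T)
    for nm,m in(("button",(d<.03)&(P[:,2]>.053)&(P[:,2]<.075)),("box",(d<.05)&(P[:,2]>.036)&(P[:,2]<.075))):
        r=cv2.minAreaRect((P[m,:2]*1000).astype(np.float32));print(k,nm,m.sum(),P[m].mean(0).round(4),np.round(r[0],1),np.round(r[1],1),round(r[2]))
E
```

```text
time_s: 1.35
tool_pos: [0.4345, 0.0821, 0.108]
orientation: [-3.095, 0.539, -0.001]
wrist_force: [1.2, 0.1, -0.0]
grip_width: 0.0001
gripper_force: 0.0
yellow button 184 [0.4498 0.0448 0.0632] [449.9  44.5] [31.4 30.6] 75
yellow box 908 [0.4491 0.0444 0.0487] [450.   44.8] [64.2 63.9] 69
blue button 184 [ 0.6583 -0.1004  0.0622] [ 659.  -100.6] [30.1 32.2] 43
blue box 886 [ 0.6568 -0.0998  0.0486] [ 658.8 -100.6] [65.2 64.4] 5
green button 183 [0.4883 0.2711 0.0628] [488.1 271.6] [30.6 29.7] 88
green box 914 [0.4872 0.2701 0.0489] [488.7 272. ] [65.  65.8] 20
red button 289 [ 0.4886 -0.2938  0.0624] [ 488.8 -294. ] [38.6 37.8] 73
red box 928 [ 0.4875 -0.2916  0.05  ] [ 488.8 -293.8] [64.1 66.2] 19
```

Boxes measure 64-66 mm square and button tops about 62-63 mm high, so the points hold. Next I move over yellow.

```bash
python3 -m jog '[[0,[0.015,0.016,0],0],[0,[0.0123,0.0139,0.015],0],[0,[0,0,0.015],0],[0,[0,0,0.005],0],[0,[0,0,0],0],[0,[0,0,0],0]]'
python3 - <<'E'
from h import *
s=get_state();print(s["tool_pos"],s["wrist_force"])
c=capture("side");cv2.imwrite("pics/s1.png",cv2.resize(c["pixels"][160:300,240:400],None,fx=4,fy=4))
E
```

```text
time_s: 2.1
tool_pos: [0.4499, 0.0468, 0.0738]
orientation: [-3.094, 0.539, -0.001]
wrist_force: [-0.6, 0.3, -0.2]
grip_width: 0.0003
gripper_force: 0.0
[0.44994871 0.04684349 0.0737929 ] [-0.57118599  0.26796313 -0.21999182]
```

View pics/s1.png

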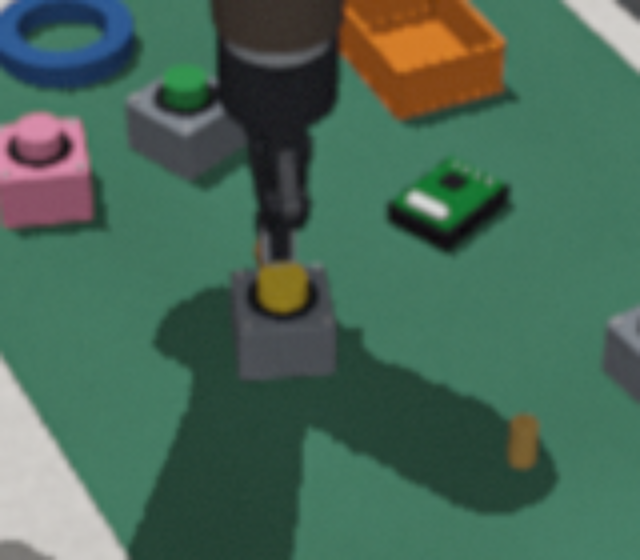

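The closed fingertips stand centred above the yellow button (crop about (280,265)), clear of its neighbours. Now press, in small steps with force readings.

```bash
python3 -m jog '[[0,[0.0007,0.0019,0.005],0],[0,[0,0,0.004],0],[0,[0,0,0.002],0],[0,[0,0,0.0015],0],[0,[0,0,0.0015],0],[0,[0,0,0.001],0],[0,[0,0,0],0]]'
python3 -m jog '[[0,[0,0,0.0015],0],[0,[0,0,0.001],0],[0,[0,0,0],0],[0,[0,0,0],0]]'
```

```text
time_s: 3.02
tool_pos: [0.4495, 0.0443, 0.0583]
orientation: [3.095, -0.541, -0.001]
wrist_force: [-1.1, -0.7, 2.8]
grip_width: 0.0003
gripper_force: 1.4
time_s: 3.52
tool_pos: [0.4495, 0.0443, 0.0557]
orientation: [3.095, -0.541, -0.001]
wrist_force: [-1.6, 0.3, 2.6]
grip_width: -0.0005
gripper_force: 1.3
```

```bash
python3 -m jog '[[0,[0,0,0.0015],0],[0,[0,0,0.001],0],[0,[0,0,0.0005],0],[0,[0,0,0],0],[0,[0,0,0],0]]'
python3 -m jog '[[0,[0,0,0.0005],0],[0,[0,0,0],0],[0,[0,0,0],0]]'
```

```text
time_s: 4.15
tool_pos: [0.4496, 0.0444, 0.0529]
orientation: [3.095, -0.54, -0.0]
wrist_force: [-1.6, -0.6, 5.0]
grip_width: -0.0001
gripper_force: 2.3
time_s: 4.53
tool_pos: [0.4496, 0.0444, 0.0525]
orientation: [3.095, -0.54, -0.0]
wrist_force: [-3.2, -0.7, 6.1]
grip_width: 0.0001
gripper_force: 3.0
```

Force climbs to 6 N at 52.5 mm, exactly as predicted for fully home. A touch more, lift, then across to blue.

```bash
python3 -m jog '[[0,[0,0,0.0005],0],[0,[0,0,0],0],[0,[0,0,0],0]]'
python3 -m jog '[[0,[0,0,-0.01],0],[0,[0,0,-0.03],0],[0,[0.026,0.0074,0],0],[0,[0.05,0.013,0],0],[0,[0.05,0.013,0],0],[0,[0.05,0.013,0],0],[0,[0.05,0.013,0],0],[0,[0.02,0.006,0.01],0],[0,[0,0,0.01],0],[0,[0,0,0],0]]'
python3 - <<'E'
from h import *
s=get_state();print(s["tool_pos"],s["wrist_force"])
c=capture("side");cv2.imwrite("pics/s2.png",cv2.resize(c["pixels"][160:300,290:450],None,fx=4,fy=4))
E
```

```text
time_s: 4.9
tool_pos: [0.4496, 0.0444, 0.0521]
orientation: [3.095, -0.54, -0.0]
wrist_force: [-3.1, -0.4, 7.6]
grip_width: -0.0
gripper_force: 3.7
time_s: 6.15
tool_pos: [0.6576, -0.1001, 0.0705]
orientation: [3.094, -0.541, -0.004]
wrist_force: [0.5, 0.6, 0.4]
grip_width: -0.0004
gripper_force: 0.0
[ 0.65759462 -0.10009387  0.07045776] [0.46286884 0.61234999 0.44804853]
```

View pics/s2.png

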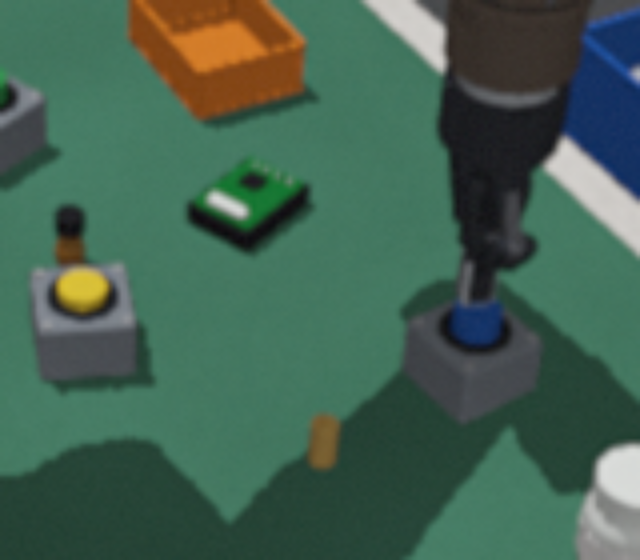

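Yellow (crop (82,288)) is visibly lower and latched, its box unmoved; the fingertips stand over blue (478,300). Press blue the same way.

```bash
python3 -m jog '[[0,[0.001,0,0.006],0],[0,[0,0,0.002],0],[0,[0,0,0.0015],0],[0,[0,0,0.0015],0],[0,[0,0,0.0015],0],[0,[0,0,0.0015],0],[0,[0,0,0],0]]'
python3 -m jog '[[0,[0,0,0.0015],0],[0,[0,0,0.001],0],[0,[0,0,0],0],[0,[0,0,0],0]]'
```

```text
time_s: 7.08
tool_pos: [0.6599, -0.1007, 0.0579]
orientation: [-3.095, 0.54, -0.0]
wrist_force: [-1.0, 1.8, 2.8]
grip_width: -0.0001
gripper_force: 1.5
time_s: 7.58
tool_pos: [0.66, -0.1009, 0.0553]
orientation: [-3.095, 0.54, -0.001]
wrist_force: [-0.9, 1.5, 2.6]
grip_width: -0.0
gripper_force: 1.3
```

```bash
python3 -m jog '[[0,[0,0,0.0015],0],[0,[0,0,0.001],0],[0,[0,0,0],0],[0,[0,0,0],0]]'
python3 -m jog '[[0,[0,0,0.0005],0],[0,[0,0,0],0],[0,[0,0,0],0]]'
python3 -m jog '[[0,[0,0,0.0005],0],[0,[0,0,0],0],[0,[0,0,0],0]]'
```

```text
time_s: 8.07
tool_pos: [0.6601, -0.1009, 0.0531]
orientation: [3.095, -0.54, 0.001]
wrist_force: [-0.7, 2.2, 3.6]
grip_width: -0.0001
gripper_force: 2.1
time_s: 8.45
tool_pos: [0.6601, -0.1009, 0.0527]
orientation: [3.095, -0.54, 0.001]
wrist_force: [-1.0, 1.3, 5.5]
grip_width: 0.0003
gripper_force: 2.7
time_s: 8.82
tool_pos: [0.66, -0.1009, 0.0525]
orientation: [3.095, -0.54, 0.001]
wrist_force: [-1.4, 1.9, 6.3]
grip_width: 0.0001
gripper_force: 3.2
```

```bash
python3 -m jog '[[0,[0,0,0.0005],0],[0,[0,0,0],0],[0,[0,0,0],0],[0,[0,0,-0.01],0],[0,[0,0,-0.03],0],[0,[-0.018,-0.018,0],0]]'
python3 -m jog '[[0,[-0.036,-0.0365,0],0],[0,[-0.036,-0.0365,0],0],[0,[-0.036,-0.0365,0],0],[0,[-0.036,-0.0365,0],0],[0,[-0.036,-0.0365,0],0],[0,[-0.036,-0.0365,0],0],[0,[-0.036,-0.0365,0],0],[0,[-0.018,-0.019,0.01],0],[0,[0,0,0.008],0],[0,[0,0,0],0]]'
python3 - <<'E'
from h import *
s=get_state();print(s["tool_pos"],s["wrist_force"])
c=capture("side");cv2.imwrite("pics/s3.png",cv2.resize(c["pixels"][130:290,250:450],None,fx=4,fy=3.7))
E
```

```text
time_s: 9.57
tool_pos: [0.6507, -0.079, 0.0934]
orientation: [-3.094, 0.544, -0.007]
wrist_force: [-0.6, 0.9, -0.0]
grip_width: 0.0001
gripper_force: 0.0
time_s: 10.82
tool_pos: [0.4876, 0.2708, 0.0723]
orientation: [3.092, -0.541, -0.003]
wrist_force: [0.9, 0.2, 0.3]
grip_width: 0.0
gripper_force: 0.0
[0.48758142 0.27082642 0.07226387] [0.92256547 0.17145516 0.25753731]
```

View pics/s3.png

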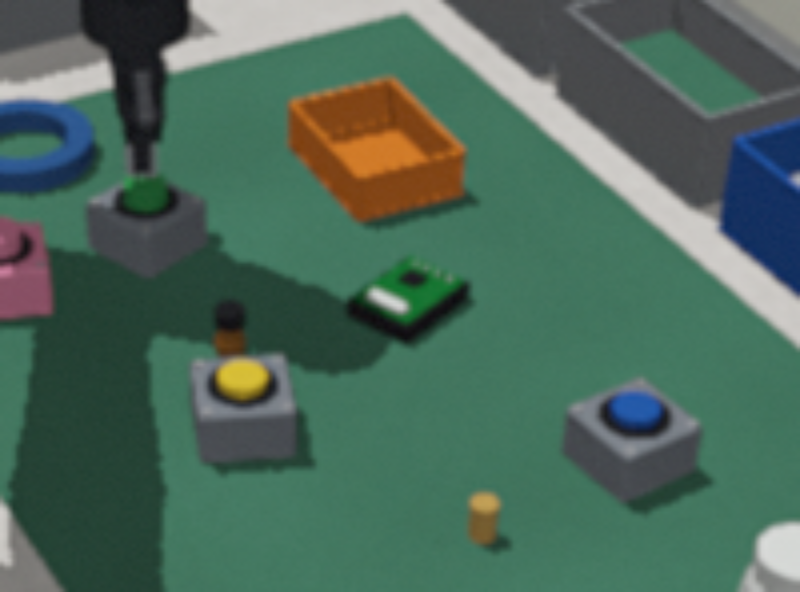

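Yellow (242,378) and blue (637,410) are both down, their boxes in place; the tip is over green (148,190). Press green.

```bash
python3 -m jog '[[0,[0,0,0.007],0],[0,[0,0,0.002],0],[0,[0,0,0.0015],0],[0,[0,0,0.0015],0],[0,[0,0,0.0015],0],[0,[0,0,0.0015],0],[0,[0,0,0],0]]'
python3 -m jog '[[0,[0,0,0.0015],0],[0,[0,0,0.001],0],[0,[0,0,0],0],[0,[0,0,0],0]]'
```

```text
time_s: 11.75
tool_pos: [0.4882, 0.2718, 0.0584]
orientation: [3.095, -0.54, 0.0]
wrist_force: [-0.7, -1.9, 3.4]
grip_width: 0.0001
gripper_force: 1.5
time_s: 12.25
tool_pos: [0.4881, 0.2721, 0.0558]
orientation: [-3.095, 0.54, -0.0]
wrist_force: [1.1, -1.9, 2.1]
grip_width: 0.0001
gripper_force: 1.3
```

```bash
python3 -m jog '[[0,[0,0,0.0015],0],[0,[0,0,0.001],0],[0,[0,0,0.0005],0],[0,[0,0,0],0],[0,[0,0,0],0]]'
python3 -m jog '[[0,[0,0,0.0005],0],[0,[0,0,0],0],[0,[0,0,0],0]]'
python3 -m jog '[[0,[0,0,0.0005],0],[0,[0,0,0],0],[0,[0,0,0],0]]'
```

```text
time_s: 12.88
tool_pos: [0.4881, 0.2721, 0.053]
orientation: [-3.095, 0.54, -0.0]
wrist_force: [0.5, -1.7, 3.5]
grip_width: -0.0002
gripper_force: 2.2
time_s: 13.25
tool_pos: [0.4881, 0.2721, 0.0526]
orientation: [-3.095, 0.54, -0.0]
wrist_force: [-0.6, -1.6, 6.3]
grip_width: 0.0003
gripper_force: 2.9
time_s: 13.62
tool_pos: [0.4881, 0.2721, 0.0523]
orientation: [-3.095, 0.54, -0.0]
wrist_force: [-0.2, -1.9, 6.7]
grip_width: -0.0006
gripper_force: 3.5
```

```bash
python3 -m jog '[[0,[0,0,-0.01],0],[0,[0,0,-0.03],0],[0,[0,0,-0.04],0],[0,[-0.03,-0.02,-0.03],0],[0,[-0.05,-0.03,0],0],[0,[-0.05,-0.03,0],0],[0,[-0.05,-0.03,0],0],[0,[-0.05,-0.03,0],0],[0,[-0.03,-0.02,0],0],[0,[0,0,0],0]]'
python3 - <<'E'
from h import *
c=capture("top");T=c["world_to_cam"];z=c["range_z"];cv2.imwrite("pics/top1.png",c["pixels"])
v,u=np.mgrid[:480,:640];ph=cv2.undistortPoints(np.stack([u.ravel(),v.ravel()],1)[:,None].astype(float),c["intrinsics"],c["dist"])[:,0]
zz=z.ravel();P=(np.stack([ph[:,0]*zz,-ph[:,1]*zz,-zz],1)-T[:3,3])@T[:3,:3]
for k,g in dict(yellow=(.45,.0447),blue=(.659,-.1006),green=(.4885,.2717),red=(.489,-.294)).items():
    d=np.hypot(*(P[:,:2]-g).T);m=(d<.05)&(P[:,2]>.036)&(P[:,2]<.075)
    r=cv2.minAreaRect((P[m,:2]*1000).astype(np.float32));print(k,"top z",np.median(P[d<.012,2]).round(4),"box",np.round(r[0],1),np.round(r[1],1),round(r[2]))
E
```

```text
time_s: 14.88
tool_pos: [0.2956, 0.5124, 0.1611]
orientation: [3.095, -0.535, -0.001]
wrist_force: [0.6, -1.6, -0.8]
grip_width: -0.0003
gripper_force: 0.0
yellow top z 0.0547 box [450.1  44.7] [64.  64.2] 69
blue top z 0.0549 box [ 659.  -100.4] [65.5 64.8] 5
green top z 0.0551 box [488.6 272.1] [65.2 64.9] 20
red top z 0.0628 box [ 488.7 -293.6] [64.1 65. ] 19
```

View pics/top1.png

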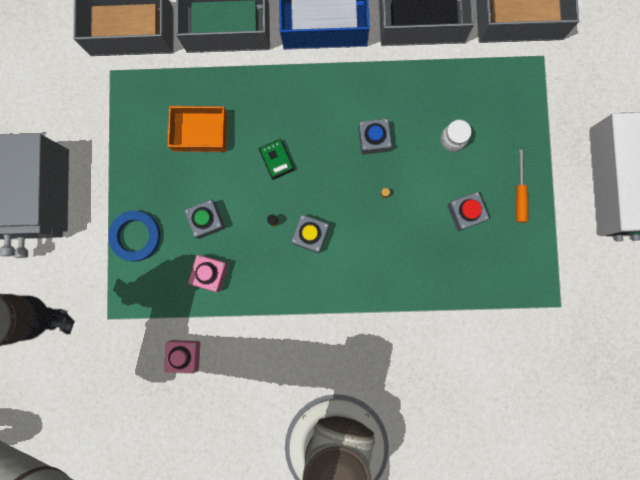

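All three buttons, yellow (310,233), blue (376,133) and green (202,217), are about 8 mm lower. Red at (471,209) is still out, and nothing else has moved.

```bash
python3 -c "from station import finish_job;print(finish_job())"
```

```text
the job is handed in; nothing more can be done
None
```

I pressed yellow, then blue, then green fully home; all three stayed down at about 8 N or less. Red was not touched, nothing else on the bench moved, and I handed the job in at about 15 s.

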